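# Lathe changeover: stop, switch the mode screw, put the bottles away, reset

### The arm

A 6-joint arm with a two-finger parallel gripper is mounted at the origin on the work surface. World frame = base frame: x ahead of the robot, y to its left, z up, the work surface at z = 0. Lengths are in m, angles in rad, forces in N, time in s.
With the tool pointing down it reaches from about 0.375 to 0.9 m from the base axis. Payload 3.1 kg.
Tool frame: the origin (TCP) lies at the centre of the arm's flange, where the gripper is bolted on; the fingertips stand 182 mm ahead of it and the grasp point (between the pads) lies 164 mm ahead of it; z points along the fingers, y is the line along which they close (so a half turn about z gives the same grasp; the last joint's range is limited). The gripper opens to 87 mm and grips with 3 to 60 N. Pads are 19 mm wide; open, the fingers measure 117 mm over their backs; the gripper's body (75 mm by 190 mm) begins 51 mm behind the grasp point.
Start: joints at [-1.474, 0.527, 1.433, -0, 1.181, -0.178], TCP at [0.17, -0.602, 0.405] pointing down, gripper open.
Joint ranges: [-3.08, 3.08], [-0.75, 2.2], [0.22, 2.44], [-1.43, 4.57], [0, 2.65], [-2.85, 2.85]. Speed limits (rad/s): [2.79, 2.79, 3.14, 3.14, 3.14, 3.14].

### API

Orientations are given as a unit quaternion [x, y, z, w].
In Python, from rig import * gives the robot as it stands.
- The arm moves only by the tool move_arm, never from a script. Its argument "commands" is a list that holds one entry, the list of rows, each a list of 6 numbers: the shift along the tool's x, y, z in units of 40 mm (1.0 is 40 mm), then the turn, a rotation vector about the tool's x, y, z in rad. A call has 1 to 12 rows; each row is the pose to reach, as a shift and turn from the pose commanded when the call began, along the tool's axes at that moment; what a row does not reach only later rows make up. A row lasts 1/8 s, in which the tool goes at most 62.5 mm and 10.7 degrees, less where a joint would pass 70% of its speed; a pose out of reach is approached as far as the arm can. A call with a gripper value outside its range is refused whole. "claw" is the closure, from -1 (fully open) to 1 (shut), so that 0 is half open, set as the call begins (left out, the last holds). The fingers move at their own pace and stop on an object; "squeeze" is the grip in N (left out, the last holds). Time passes only in rows, so rows that repeat a pose let the fingers close. It gives the time, the measured TCP pose, the force, the opening and the grip force at its end, in the units of the state.
- get_obs(): the state, without advancing time (a new reading comes with each control period).
- camera(name): name is "scene" or "top"; returns a dict with "pixels" (420x560x3 uint8, blue, green, red), "range_z" (420x560 float32, m along the optical axis (not along the pixel's ray), 0 where there is no reading), "camera_matrix" (3x3 intrinsics, pixels), "extrinsics" (4x4, takes a point from world to camera coordinates). Camera axes: x right, y up, looking along -z (the intrinsics and any distortion apply to the point x, -y, -z); pixel columns grow to the right and rows downward; lengths in m; the calibration is good to about 2 mm. A picture is of the moment at which its call begins.
- hand_in(): hands the job in; it is judged then, once.
The state is a dict: "time": time; "q": joint angles; "joint_velocities": joint speeds; "joint_torque": joint torques, N m; "position": TCP position; "tool_rot": TCP orientation; "ft_force": force on the tool from outside, world axes, zero at the start; "moment": the same for the moment, N m; "grip_width": finger opening in m; "grip_force": force on a finger pad.
Only numpy, scipy, OpenCV 4.12 (cv2) and the standard library are available. Lean on these libraries where they do the work, as an engineer would, in place of code of your own. Each camera call takes 0.05 s, during which the arm holds its last target. There are 200 camera calls.

### The job

Press the red mushroom stop down until it latches, then with the orange screwdriver turn the slotted brass mode selector a quarter turn clockwise, from the red marks to the green ones. Put the screwdriver back in its stand and stand every amber chip bottle upright in the red tray, and only when all that is done twist the stop clockwise so that it pops up again. Work the selector with the screwdriver only, never with the fingers, and leave the other things on the counter where they are.

Things in the scene. Friction and masses are not known exactly. Their poses are not given: they have to be found in the camera images.
- stop_station: Fixed yellow housing of the lathe stop, 110 x 110 x 45 mm high. Origin: centre of its underside, z up.
- stop_top (a point): Centre of the top face of the red mushroom cap, a round disc 56 mm in diameter and 18 mm thick on a thin stem. Cap up: top 91 mm above the counter, 28 mm of free space below the cap; latched: top about 81 mm above the counter, about 18 mm of space below the cap. White arrows on top show the reset direction.
- stop_press (a joint): How far the mushroom is pressed down, m: 0 up, 0.013 at the bottom stop. The spring pushes back with about 3 N at the top and 7 N at the bottom; a steady push of 8 N takes it past the catch to the bottom. Pressed at least 0.011 it latches, and once let go rests at about 0.010.
- stop_cap (a joint): Twist of the mushroom cap, rad: 0 at rest, up to 0.9 clockwise seen from above; a weak slow spring turns it back to 0 in a few seconds when let go. A twist of more than about 0.5 frees the catch, and the cap then pops up when it is let go (a grip holds it down).
- mode_box: Fixed grey selector housing, 110 x 110 x 56 mm high, with the brass selector drum sunk flush in its top; two red marks (on its x axis) and two green marks (on its y axis) beside the drum. Origin: centre of its underside, z up.
- selector_slot (a point): Centre of the brass selector drum (56 mm in diameter) at its top face, 56 mm above the counter; x runs along the slot and turns with the drum, z up. The slot is 5.5 mm wide, 28 mm long and 12 mm deep, with bevelled lips.
- selector (a joint): Turn of the selector drum, rad, growing clockwise seen from above: about 0 to 0.1 at the start (slot along the red marks), pi/2 is the quarter turn (slot along the green marks), hard stops at 0 and 1.6. It turns stiffly (about 0.12 N m) and stays where it is left.
- driver: Flat screwdriver, 187 mm long, about 160 g, upright in its stand, handle up. Origin: centre of the underside of its black round collar (42 mm in diameter, 12 mm thick), z up along the handle. Orange square handle 26 x 26 mm from 12 to 107 mm above the origin, flats parallel to the body's x and y axes; steel shaft below. Grip the handle from above.
- driver_tip (a point): Middle of the screwdriver's blade edge, 80 mm below the body's origin. The blade is 18 mm wide along the driver's x axis and 3.5 mm thick along y.
- driver_stand: Fixed black screwdriver stand, 100 x 100 x 90 mm high, with a square through hole 28 x 28 mm in the middle of its top. The driver hangs in it by its collar, so the driver's origin is then 90 mm above the counter. Origin: centre of its underside, z up.
- tray: Fixed red tray 105 x 309 x 20 mm high (x, y, z), walls and three dividers 5 mm thick and 20 mm high, making four pockets of about 95 x 71 mm in a row along y, centred at y = -114, -38, 38 and 114 mm; floor 5 mm thick. Origin: centre of its underside, z up.
- bottle_a: Amber glass chip bottle with a white cap, a squat cylinder 58 mm in diameter up to 50 mm, 70 mm tall with the cap (cap 46 mm in diameter), 110 to 220 g, weighted low by the chips in it; stands loose on the counter, or is absent. Origin: centre of its underside, z up. The simulator may knock one aside.
- bottle_b: Amber glass chip bottle with a white cap, a squat cylinder 58 mm in diameter up to 50 mm, 70 mm tall with the cap (cap 46 mm in diameter), 110 to 220 g, weighted low by the chips in it; stands loose on the counter, or is absent. Origin: centre of its underside, z up. The simulator may knock one aside.
- bottle_c: Amber glass chip bottle with a white cap, a squat cylinder 58 mm in diameter up to 50 mm, 70 mm tall with the cap (cap 46 mm in diameter), 110 to 220 g, weighted low by the chips in it; stands loose on the counter, or is absent. Origin: centre of its underside, z up. The simulator may knock one aside.
- bottle_d: Amber glass chip bottle with a white cap, a squat cylinder 58 mm in diameter up to 50 mm, 70 mm tall with the cap (cap 46 mm in diameter), 110 to 220 g, weighted low by the chips in it; stands loose on the counter, or is absent. Origin: centre of its underside, z up. The simulator may knock one aside.
- spindle_nut: Bystander: chrome spindle nut, 60 mm flange, 34 mm tall. Origin: centre of its underside. Leave alone.
- suction_cup: Bystander: black rubber suction cup, 64 mm in diameter, 45 mm tall. Origin: centre of its underside. Leave alone.
- tray_clip: Bystander: red anodised clip, 85 x 26 x 29 mm. Origin: centre of its underside. Leave alone.
- swarf_jar: Bystander: glass swarf jar with a tin funnel on top, 128 mm across, 204 mm tall. Origin: centre of its underside. Leave alone.
- dust_brush: Bystander: brush lying on the counter. Leave alone.
- stylus_tin: Bystander: flat blue tin, 68 mm in diameter, 26 mm tall. Origin: centre of its underside. Leave alone.
Mind the look-alikes: they are no part of the job. What is shaped like the bottle_a but turquoise is not meant.

How it is judged:
On the way, in this order (a step that is already met when the one before it is completed fails the run):
1. The mushroom stop is latched down and let go, while the selector has not yet been turned (value of joint stop_press above 0.007 m and contact force between the fingers and stop_station below 0.5 N and value of joint selector below 0.5 rad), for 0.3 s.
2. With the stop down, the selector is turned a quarter turn with the screwdriver's blade in its slot (value of joint stop_press above 0.007 m and value of joint selector above 1.35 rad and distance between driver_tip and selector_slot below 0.018 m), for 0.2 s.
3. With the stop still down, the screwdriver is back upright in its stand and every bottle stands in the tray (value of joint stop_press above 0.007 m and horizontal distance between driver and driver_stand below 0.012 m and z of driver in the frame of driver_stand below 0.096 m and angle between driver's own z axis and vertical below 0.1 rad and linear speed of each of driver, bottle_a, bottle_b, bottle_c, bottle_d below 0.02 m/s and contact force between the fingers and driver below 0.3 N and x of bottle_a in the frame of tray between -0.05 and 0.05 m and y of bottle_a in the frame of tray between -0.15 and 0.15 m and z of each of bottle_a, bottle_b, bottle_c, bottle_d in the frame of tray below 0.012 m and angle between each of bottle_a, bottle_b, bottle_c, bottle_d's own z axis and vertical below 0.15 rad and x of bottle_b in the frame of tray between -0.05 and 0.05 m and y of bottle_b in the frame of tray between -0.15 and 0.15 m and x of bottle_c in the frame of tray between -0.05 and 0.05 m and y of bottle_c in the frame of tray between -0.15 and 0.15 m and x of bottle_d in the frame of tray between -0.05 and 0.05 m and y of bottle_d in the frame of tray between -0.15 and 0.15 m and value of joint selector above 1.35 rad), for 0.3 s.
4. The stop has been twisted and is up again (value of joint stop_press below 0.003 m and value of joint selector above 1.35 rad), for 0.3 s.
At the end, for the whole second after the job is handed in: Stop up (pressed under 3 mm); selector at a quarter turn (at least 1.35 rad); screwdriver upright, collar down on its stand within 12 mm of centre; every bottle present upright (within 0.15 rad) on the tray's floor; all at rest and released (all of step 4 and horizontal distance between driver and driver_stand below 0.012 m and z of driver in the frame of driver_stand below 0.096 m and angle between driver's own z axis and vertical below 0.1 rad and linear speed of each of driver, bottle_a, bottle_b, bottle_c, bottle_d below 0.02 m/s and contact force between the fingers and driver below 0.3 N and x of bottle_a in the frame of tray between -0.05 and 0.05 m and y of bottle_a in the frame of tray between -0.15 and 0.15 m and z of each of bottle_a, bottle_b, bottle_c, bottle_d in the frame of tray below 0.012 m and angle between each of bottle_a, bottle_b, bottle_c, bottle_d's own z axis and vertical below 0.15 rad and x of bottle_b in the frame of tray between -0.05 and 0.05 m and y of bottle_b in the frame of tray between -0.15 and 0.15 m and x of bottle_c in the frame of tray between -0.05 and 0.05 m and y of bottle_c in the frame of tray between -0.15 and 0.15 m and x of bottle_d in the frame of tray between -0.05 and 0.05 m and y of bottle_d in the frame of tray between -0.15 and 0.15 m and velocity of joint selector below 0.05 rad/s); the robot touches nothing.
It fails at once if a bystander is moved more than 40 mm (distance of any of spindle_nut, suction_cup, tray_clip, swarf_jar, dust_brush, stylus_tin from where it was at the start of the episode above 0.04 m).
It fails at once if the fingers press on the selector or its housing (contact force between the fingers and mode_box above 4 N).
Of bottle_a, bottle_b, bottle_c, bottle_d only 2 to 4 are there at a start; the rules pass over those that are not, and their reading is None.
At some moment in a run one of bottle_a, bottle_b, bottle_c, bottle_d may be knocked a few centimetres aside while the robot is not near it.
It also fails if it takes over 210 s, if anything falls off the work surface, if the arm or the gripper's body presses on something with over 40 N, if the wrist force passes 120 N, or if a joint passes its speed limit or range.

## Working session

There is one attempt and no reset: what is moved stays moved. The work goes in short steps, Python scripts to look and compute and a tool call to move; the robot and the scene stay as the last step left them, time stands still between calls to the robot, and variables do not carry over. Pictures are saved under pics/ and viewed, at most 14 in all, crops included, and the job is handed in when it is done.

Besides the shell and the picture viewer there is one more tool, called by a JSON object that holds its "api" and its "payload", one argument or row to a line. move_arm: Moves the arm, as the interface text tells. Its arguments: {"type":"object","properties":{"commands":{"type":"array","items":{"type":"array","items":{"type":"array","items":{"type":"number"}}}},"claw":{"type":"number"},"squeeze":{"type":"number"}},"required":["commands"]}

```bash
mkdir -p pics
python3 - <<'E'
from rig import *
import cv2,numpy as np
o=get_obs();print({k:np.round(v,3) for k,v in o.items()})
for n in("scene","top"):
    c=camera(n);cv2.imwrite(f"pics/{n}0.png",c["pixels"]);np.savez(f"{n}0.npz",**c)
    print(n,c["camera_matrix"],np.round(c["extrinsics"],4),[k for k in c])
E
```

```text
{'time': np.float64(0.0), 'q': array([-1.475,  0.528,  1.434, -0.   ,  1.181, -0.179]), 'joint_velocities': array([ 0.001,  0.   , -0.001, -0.001, -0.001,  0.001]), 'joint_torque': array([ 1.0000e-03, -4.4004e+01, -1.7659e+01,  6.3000e-02,  5.8000e-02,
       -0.0000e+00]), 'position': array([ 0.17 , -0.601,  0.404]), 'tool_rot': array([ 0.991,  0.137,  0.   , -0.001]), 'ft_force': array([-0.053,  0.235,  0.875]), 'moment': array([-0.014, -0.028, -0.055]), 'grip_force': np.float64(0.0), 'grip_width': np.float64(0.087)}
scene [[508.45977933   0.         280.16207233]
 [  0.         508.45977933 208.00301092]
 [  0.           0.           1.        ]] [[ 0.5056  0.8626 -0.0162 -0.2342]
 [-0.6806  0.4102  0.607   0.2893]
 [ 0.5303 -0.2959  0.7945 -1.8432]
 [ 0.      0.      0.      1.    ]] ['pixels', 'range_z', 'camera_matrix', 'extrinsics']
top [[461.61798938   0.         274.42887084]
 [  0.         461.61798938 210.46280539]
 [  0.           0.           1.        ]] [[ 0.0065 -0.9999 -0.0079  0.0051]
 [ 0.9901  0.0054  0.14   -0.5222]
 [-0.1399 -0.0087  0.9901 -1.4856]
 [ 0.      0.      0.      1.    ]] ['pixels', 'range_z', 'camera_matrix', 'extrinsics']
```

View pics/top0.png

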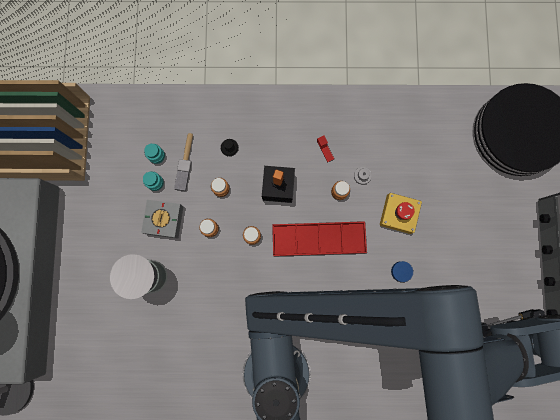

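View pics/scene0.png

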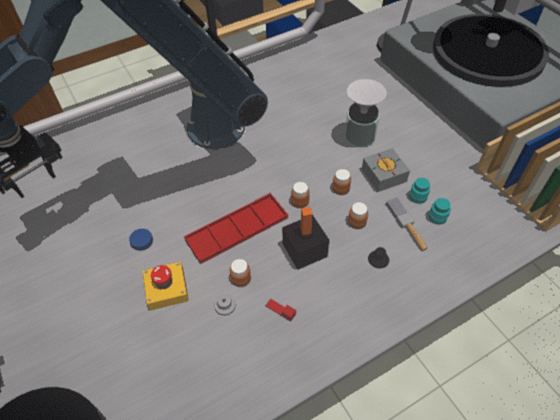

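The top view shows four white-capped amber bottles at (220,187), (208,228), (252,235) and (341,190). The stop is at (405,211), the selector at (161,218), the driver and stand at (278,182), the tray at (320,239), and the jar at (134,276). The turquoise look-alikes are at (153,153) and (153,181). The scene view agrees with this.

```bash
cat > h.py <<'E'
import numpy as np,cv2
def world(c):
    K,E,d=c["camera_matrix"],c["extrinsics"],c["range_z"]
    v,u=np.mgrid[:420,:560]
    P=np.stack([(u-K[0,2])/K[0,0]*d,-(v-K[1,2])/K[1,1]*d,-d],-1)
    return (P-E[:3,3])@E[:3,:3]
def plane(c,uv,z):
    K,E=c["camera_matrix"],c["extrinsics"]
    uv=np.atleast_2d(uv).astype(float)
    r=np.c_[(uv[:,0]-K[0,2])/K[0,0],-(uv[:,1]-K[1,2])/K[1,1],-np.ones(len(uv))]@E[:3,:3]
    o=-E[:3,:3].T@E[:3,3]
    return (o+r*((z-o[2])/r[:,2])[:,None])[:,:2]
def hsv(c): return cv2.cvtColor(c["pixels"],cv2.COLOR_BGR2HSV).astype(int)
def blobs(m,amin=20):
    n,l,s,ce=cv2.connectedComponentsWithStats(m.astype(np.uint8))
    return [np.argwhere(l==i)[:,::-1] for i in range(1,n) if s[i,4]>=amin]
def rect(c,pix,z):
    (a,b),(w,h),t=cv2.minAreaRect((plane(c,pix,z)*1000).astype(np.float32))
    return np.round([a,b,w,h,t],1)
def circ(c,pix,z):
    p=(plane(c,pix,z)*1000).astype(np.float32);(x,y),r=cv2.minEnclosingCircle(p)
    return np.round([x,y,r,*p.mean(0)],1)
E
cat > meas.py <<'E'
from h import *
def run(C):
  for n,c in C.items():
    print("==",n);W=world(c);H,S,V=np.moveaxis(hsv(c),-1,0);z=W[...,2];x=W[...,0];y=W[...,1]
    ok=(c["range_z"]>0)&(x>.3)&(x<.8)&(abs(y)<.45)
    red=((H<5)|(H>174))&(S>150)
    for b in blobs(ok&(S<60)&(V>150)&(z>.06)&(z<.08)): print("cap",circ(c,b,.07),len(b))
    for b in blobs(ok&red&(z>.072)&(z<.1)): print("stop",circ(c,b,.09),len(b),np.median(z[b[:,1],b[:,0]]))
    for b in blobs(ok&(H>18)&(H<32)&(S>150)&(z>.04)&(z<.05),100): print("station",rect(c,b,.045),len(b))
    for b in blobs(ok&(z>.05)&(z<.061),250): print("box?",rect(c,b,.056),len(b))
    for b in blobs(ok&(z>.083)&(z<.095)&(V<70),100): print("stand",rect(c,b,.09),len(b))
    for b in blobs(ok&(H>5)&(H<16)&(S>150)&(z>.188)&(z<.21),10): print("drvtop",rect(c,b,.197),len(b))
    for b in blobs(ok&red&(z<.03),300): print("tray",rect(c,b,.02),len(b))
E
python3 - <<'E'
from meas import *
C={n:dict(np.load(n+"0.npz")) for n in("scene","top")}
run(C)
ims=[]
for n,(u,v) in {"top":(161,218),"scene":(386,167)}.items():
    ims.append(cv2.resize(C[n]["pixels"][v-25:v+25,u-30:u+30],None,fx=6,fy=6,interpolation=cv2.INTER_CUBIC))
for n,(u,v) in {"top":(278,182),"scene":(306,230)}.items():
    ims.append(cv2.resize(C[n]["pixels"][v-25:v+25,u-30:u+30],None,fx=6,fy=6,interpolation=cv2.INTER_CUBIC))
cv2.imwrite("pics/sel0.png",np.vstack([np.hstack(ims[:2]),np.hstack(ims[2:])]))
E
```

```text
== scene
cap [469.2 226.7  22.1 468.9 226.7] 116
cap [445.1  83.8  22.9 445.7  84. ] 128
cap [605.8 193.2  22.5 605.5 192.8] 141
cap [ 597.6 -209.9   22.4  597.5 -210.5] 176
stop [ 523.8 -407.6   27.9  524.9 -407.8] 222 0.08995218346229834
station [ 523.6 -407.   107.8  111.    75.2] 715
box? [498.6 377.9 115.2 114.9  82.4] 847
stand [614.1  -4.1 100.9 104.1  85.7] 788
drvtop [615.8  -4.2  24.1  30.1  58.9] 77
tray [ 440.8 -139.4  108.5  307.     2. ] 2709
== top
cap [602.3 192.5  22.  602.7 192. ] 141
cap [ 593.8 -211.2   22.5  594.3 -211.1] 146
cap [465.6 225.2  22.3 465.5 225.6] 148
cap [441.8  83.6  22.  441.8  83.6] 150
stop [ 516.  -406.1   27.7  516.  -405.9] 187 0.0905142298207276
station [ 517.  -405.7  108.5  108.4   75. ] 527
box? [492.9 378.4 112.3 110.1  82.8] 970
stand [607.6  -3.2  99.5 101.3  85.5] 704
drvtop [607.5  -2.6  26.4  26.9  71.5] 76
tray [ 432.6 -139.2  104.5  306.7    2.2] 2921
```

View pics/sel0.png

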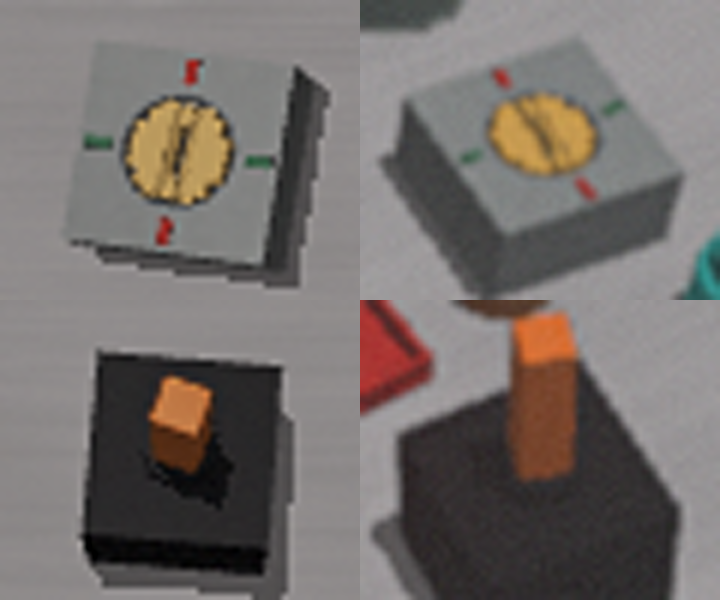

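The two views straddle the true positions, because each sees the side walls facing it, so I'm averaging them. First move: closed fingers to a point above the stop.

{"api": "move_arm", "payload": {
  "commands": [
    [[3,-0.7,0.5,0,0,0],[6,-1.4,1,0,0,0],[9.75,-2.29,2,0,0,0],[9.75,-2.29,2.5,0,0,0],[9.75,-2.29,2.5,0,0,0],[9.75,-2.29,2.5,0,0,0],[9.75,-2.29,2.5,0,0,0],[9.75,-2.29,2.5,0,0,0],[9.75,-2.29,2.5,0,0,0],[9.75,-2.29,2.5,0,0,0],[9.75,-2.29,2.5,0,0,0],[9.75,-2.29,2.5,0,0,0]]
  ],
  "claw": 1,
  "squeeze": 10
}}

```text
time: 1.6
position: [0.5195, -0.4082, 0.3051]
tool_rot: [0.991, 0.136, 0.0, 0.0]
ft_force: [-0.7, -0.9, 0.0]
grip_width: 0.0004
grip_force: 0.0
```

```bash
cat >> h.py <<'E'
from scipy.spatial.transform import Rotation as R
def go(o,x,y,z,yaw=None):
    "shift (units) and turn from measured pose to TCP x,y,z, tool-x yaw (deg)"
    r=R.from_quat(o["tool_rot"]);m=r.as_matrix();th=np.degrees(np.arctan2(m[1,0],m[0,0]))
    d=m.T@(np.array([x,y,z])-o["position"])/.04
    t=np.zeros(3) if yaw is None else (r.inv()*R.from_euler("z",yaw,degrees=True)*R.from_euler("x",np.pi)).as_rotvec()
    print("pos",np.round(o["position"],4),"yaw %.1f"%th,"shift",np.round(d,2),"turn",np.round(t,3))
E
python3 - <<'E'
from rig import *
from meas import *
o=get_obs();go(o,.5205,-.4068,.2585)
print(o["grip_width"],o["ft_force"])
C={n:dict(np.load(n+"0.npz")) for n in("scene","top")}
for n,c in C.items():
    W=world(c);H,S,V=np.moveaxis(hsv(c),-1,0);x,y,z=np.moveaxis(W,-1,0)
    bx=(abs(x-.496)<.055)&(abs(y-.378)<.055)&(z>.03)
    for b in blobs(bx&(H>14)&(H<32)&(S>90)&(V>100),30): print(n,"drum",circ(c,b,.056),len(b))
    for nm,m in(("red",(H<8)|(H>172)),("grn",(H>45)&(H<90))):
        for b in blobs(bx&m&(S>90),4): print(n,nm,np.round(plane(c,b,.056).mean(0)*1000,1),len(b))
    for b in blobs(((x-.47)**2+(y-.38)**2<.2**2)&(z>.1),50): print(n,"jar",circ(c,b,.2),np.round(z[b[:,1],b[:,0]].max(),3))
    for b in blobs((x>.56)&(x<.68)&(abs(y+.26)<.08)&(z>.01)&(z<.05)&(S<60),30): print(n,"nut",circ(c,b,.015),len(b))
    m=(abs(x-.611)<.06)&(abs(y)<.06)&(z>.192)
    b=np.argwhere(m)[:,::-1]; print(n,"drv",rect(c,b,.197),np.round(plane(c,b,.197).mean(0)*1000,1))
E
```

```text
pos [ 0.5195 -0.4082  0.3051] yaw 15.7 shift [ 0.03 -0.03  1.17] turn [0. 0. 0.]
0.00038601635997649874 [-0.67200298 -0.86124459  0.00836292]
scene drum [494.2 379.8  28.4 494.8 380.3] 180
scene red [449.1 386.8] 4
scene red [537.4 376.3] 6
scene jar [360.9 395.  110.2 353.5 382.3] 0.211
scene nut [ 654.4 -289.8   30.8  653.  -287.7] 283
scene drv [613.8  -4.3  26.7  26.8  58.9] [613.9  -2.8]
top drum [493.7 379.3  28.9 493.1 378.8] 209
top red [537.1 374. ] 8
top red [449.4 385.7] 9
top grn [498.9 424.6] 4
top grn [487.9 336.1] 6
top jar [304.6 409.6  72.4 316.7 407.9] 0.211
top nut [ 647.1 -288.4   29.7  647.8 -289. ] 199
top drv [607.7  -2.1  25.5  26.8  72.2] [608.4  -2.8]
```

{"api": "move_arm", "payload": {
  "commands": [
    [[0,0,0.5,0,0,0],[0,0,0.8,0,0,0],[0,0,0.95,0,0,0],[0,0,1.05,0,0,0],[0,0,1.15,0,0,0],[0,0,1.2,0,0,0],[0,0,1.2,0,0,0],[0,0,1.2,0,0,0]]
  ]
}}

```text
time: 2.6
position: [0.52, -0.4076, 0.2604]
tool_rot: [0.991, 0.137, -0.0, 0.0]
ft_force: [-4.8, 4.0, 17.8]
grip_width: 0.0003
grip_force: 8.8
```

Bottomed at 17.8 N. I'll raise and check that it latched.

{"api": "move_arm", "payload": {
  "commands": [
    [[0,0,-0.5,0,0,0],[0,0,-2,0,0,0],[0,0,-3.5,0,0,0],[0,0,-5,0,0,0],[0,0,-5,0,0,0],[0,0,-5,0,0,0]]
  ],
  "claw": -1
}}

```text
time: 3.35
position: [0.5199, -0.4072, 0.4568]
tool_rot: [0.991, 0.137, -0.0, -0.0]
ft_force: [-0.6, 0.6, -0.5]
grip_width: 0.0523
grip_force: 0.0
```

Run:
```python
from rig import *
from meas import *
c=camera("scene");W=world(c);H,S,V=np.moveaxis(hsv(c),-1,0);x,y,z=np.moveaxis(W,-1,0)
m=((H<5)|(H>174))&(S>150)&(z>.06)&(abs(y+.407)<.05)&(abs(x-.52)<.05)
print("cap z",np.median(z[m]),np.percentile(z[m],80),m.sum())
c0=dict(np.load("scene0.npz"));z=world(c0)[...,2];print(np.median(z[m]),np.percentile(z[m],80))
o=get_obs()
for yw in(66,): go(o,.611,-.003,.460,yw)
go(o,.611,-.003,.394,66)
```

```text
cap z 0.08040268165054795 0.08279301994971221 226
0.08919150362439629 0.09191407811176425
pos [ 0.5198 -0.4071  0.4554] yaw 15.7 shift [ 4.94 -9.11 -0.1 ] turn [-0.003  0.    -0.877]
pos [ 0.5198 -0.4071  0.4554] yaw 15.7 shift [ 4.94 -9.1   1.55] turn [-0.003  0.    -0.877]
```

The cap top fell from about 89 to 80 mm, so it is latched. Next, above the driver.

{"api": "move_arm", "payload": {
  "commands": [
    [[1.2,-2.3,0,0,0,-0.2],[2.5,-4.6,0,0,0,-0.4],[3.7,-6.9,0,0,0,-0.6],[4.94,-9.1,0,0,0,-0.8],[4.94,-9.1,0,0,0,-0.877],[4.94,-9.1,0,0,0,-0.877],[4.94,-9.1,0,0,0,-0.877],[4.94,-9.1,0,0,0,-0.877],[4.94,-9.1,0,0,0,-0.877],[4.94,-9.1,0,0,0,-0.877]]
  ]
}}

```text
time: 4.65
position: [0.6114, -0.0049, 0.4559]
tool_rot: [0.839, 0.544, -0.001, -0.0]
ft_force: [0.4, 0.7, 0.1]
grip_width: 0.087
grip_force: 0.0
```

Run:
```python
from rig import *
from meas import *
o=get_obs();go(o,.611,-.003,.322,66)
c=camera("scene")
u,v=306,215
cv2.imwrite("pics/d1.png",cv2.resize(c["pixels"][v-75:v+60,u-90:u+90],None,fx=4,fy=4,interpolation=cv2.INTER_CUBIC))
```

```text
pos [ 0.6114 -0.0049  0.4559] yaw 65.9 shift [ 0.04 -0.02  3.35] turn [-0.001  0.001 -0.002]
```

View pics/d1.png

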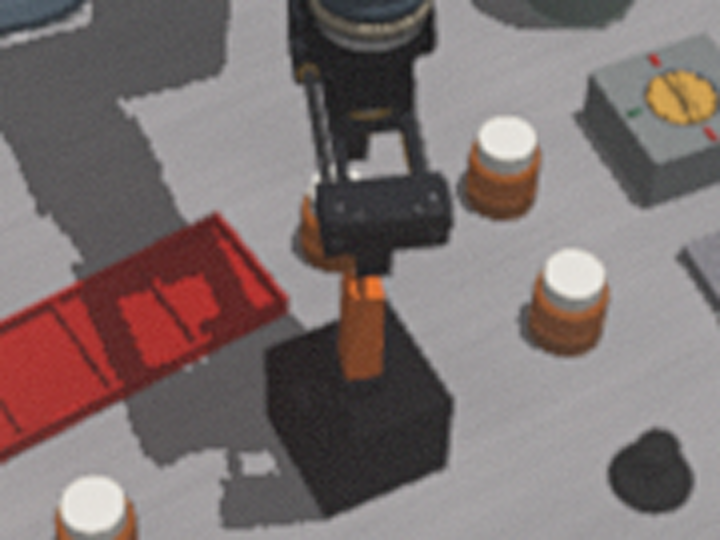

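The open fingers straddle the handle, which is at about (362,320) in the crop. Descend and grip.

{"api": "move_arm", "payload": {
  "commands": [
    [[0.04,-0.02,1,0,0,0],[0.04,-0.02,2,0,0,0],[0.04,-0.02,2.8,0,0,0],[0.04,-0.02,3.35,0,0,0],[0.04,-0.02,3.35,0,0,0],[0.04,-0.02,3.35,0,0,0]]
  ]
}}

```text
time: 5.45
position: [0.6119, -0.0026, 0.3237]
tool_rot: [0.839, 0.544, 0.001, 0.001]
ft_force: [0.3, -0.1, 0.8]
grip_width: 0.087
grip_force: 0.0
```

{"api": "move_arm", "payload": {
  "commands": [
    [[0,0,0,0,0,0],[0,0,0,0,0,0],[0,0,0,0,0,0],[0,0,0,0,0,0],[0,0,0,0,0,0],[0,0,0,0,0,0],[0,0,0,0,0,0],[0,0,0,0,0,0],[0,0,0,0,0,0],[0,0,0,0,0,0]]
  ],
  "claw": 1,
  "squeeze": 45
}}

```text
time: 6.7
position: [0.6114, -0.0017, 0.3227]
tool_rot: [0.839, 0.545, -0.0, -0.0]
ft_force: [-1.1, 1.1, -0.0]
grip_width: 0.0256
grip_force: 44.4
```

{"api": "move_arm", "payload": {
  "commands": [
    [[0,0,-0.5,0,0,0],[0,0,-1,0,0,0],[0,0,-1.5,0,0,0],[0,0,-2,0,0,0],[0,0,-2.5,0,0,0],[0,0,-3.2,0,0,0],[0,0,-3.2,0,0,0],[0,0,-3.2,0,0,0],[0,0,-3.2,0,0,0]]
  ]
}}

```text
time: 7.82
position: [0.6111, -0.0018, 0.449]
tool_rot: [0.839, 0.545, -0.001, -0.001]
ft_force: [-0.1, -0.2, -1.4]
grip_width: 0.0259
grip_force: 44.4
```

Run:
```python
from rig import *
from meas import *
o=get_obs();go(o,.494,.3795,.46,66);print(o["ft_force"],o["grip_width"])
ims=[]
for n,(u,v) in {"top":(278,175),"scene":(306,195)}.items():
    c=camera(n);np.savez(n+"1.npz",**c)
    ims.append(cv2.resize(c["pixels"][v-45:v+55,u-35:u+35],None,fx=5.5,fy=5.5,interpolation=cv2.INTER_CUBIC))
cv2.imwrite("pics/d2.png",np.hstack(ims))
```

```text
pos [ 0.6111 -0.0018  0.449 ] yaw 66.0 shift [ 7.52 -6.55 -0.26] turn [-0.003  0.001 -0.   ]
[-0.05974422 -0.22408881 -1.36921767] 0.025855286346225134
```

View pics/d2.png

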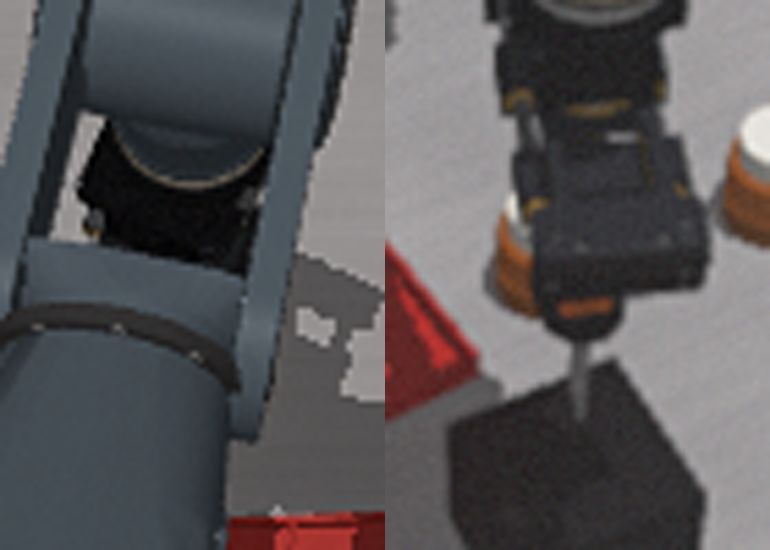

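The driver is lifted, with the shaft at crop (578,380). I need the blade's direction, so I'll measure the visible width against height.

Run:
```python
from h import *
c=dict(np.load("scene1.npz"));W=world(c);x,y,z=np.moveaxis(W,-1,0)
m=(abs(x-.611)<.04)&(abs(y+.002)<.04)&(z>.1)
for lo in np.arange(.12,.24,.008):
    k=m&(z>=lo)&(z<lo+.008)
    if k.sum(): 
        r=np.unique(np.argwhere(k)[:,0]); P=W[k]; s=P[:,:2]@[np.sin(np.radians(34)),np.cos(np.radians(34))]
        print("%.3f"%lo,k.sum(),"px/row %.1f"%(k.sum()/len(r)),"width mm %.1f"%(np.ptp(s)*1000),np.round(P.mean(0),4))
```

```text
0.136 4 px/row 1.3 width mm 6.0 [ 0.6158 -0.0032  0.1399]
0.144 4 px/row 1.3 width mm 2.7 [ 0.6184 -0.0043  0.1474]
0.152 7 px/row 1.8 width mm 5.6 [ 0.6158 -0.0041  0.1562]
0.160 5 px/row 2.5 width mm 5.6 [ 0.6145 -0.0039  0.1639]
0.168 8 px/row 2.7 width mm 8.1 [ 0.6139 -0.0022  0.1719]
0.176 6 px/row 2.0 width mm 8.0 [ 0.6142 -0.0015  0.1805]
0.184 8 px/row 2.7 width mm 8.1 [ 0.6142 -0.004   0.1888]
0.192 1 px/row 1.0 width mm 0.0 [ 0.6143 -0.0047  0.1934]
0.208 3 px/row 1.0 width mm 31.8 [ 0.6226 -0.0063  0.2142]
0.216 28 px/row 4.0 width mm 39.6 [ 0.6253 -0.009   0.2207]
0.224 52 px/row 7.4 width mm 36.8 [ 0.6222 -0.0082  0.2277]
0.232 19 px/row 6.3 width mm 23.3 [ 0.6227 -0.0073  0.236 ]
```

The blade is edge-on to the scene camera, so it lies along tool y (yaw about -24°). Moving to above the selector.

{"api": "move_arm", "payload": {
  "commands": [
    [[1.2,-1.1,0,0,0,-0.05],[2.4,-2.2,0,0,0,-0.1],[3.6,-3.3,0,0,0,-0.15],[4.8,-4.4,0,0,0,-0.2],[6,-5.5,0,0,0,-0.26],[7.52,-6.55,0,0,0,-0.26],[7.52,-6.55,0,0,0,-0.26],[7.52,-6.55,0,0,0,-0.26],[7.52,-6.55,0,0,0,-0.26],[7.52,-6.55,0,0,0,-0.26],[7.52,-6.55,0,0,0,-0.26],[7.52,-6.55,0,0,0,-0.26]]
  ]
}}

```text
time: 9.43
position: [0.4949, 0.3789, 0.4509]
tool_rot: [0.761, 0.648, 0.0, 0.0]
ft_force: [0.1, -0.5, -2.0]
grip_width: 0.0259
grip_force: 44.4
```

Run:
```python
from rig import *
from meas import *
o=get_obs();go(o,.494,.3795,.39,81)
for n in("scene","top"):
    c=dict(np.load(n+"0.npz"));V=c["pixels"].max(-1).astype(int)
    W=world(c);d=np.hypot(W[...,0]-.494,W[...,1]-.3795)
    m=(d<.0165)&(W[...,2]>.03)
    b=np.argwhere(m)[:,::-1];v=V[m];w=np.clip(np.percentile(v,70)-v,0,None);P=plane(c,b,.056)-[.494,.3795]
    mu=(P*w[:,None]).sum(0)/w.sum();Q=P-mu;e,ev=np.linalg.eigh((Q*w[:,None]).T@Q/w.sum())
    print(n,len(b),"slot yaw",np.degrees(np.arctan2(ev[1,1],ev[0,1])),np.sqrt(e)*1e3,mu*1e3)
c=camera("scene");np.savez("scene2.npz",**c);W=world(c);x,y,z=np.moveaxis(W,-1,0)
m=(abs(x-.494)<.03)&(abs(y-.38)<.03)&(z>.11)
for lo in np.arange(.12,.2,.008):
    k=m&(z>=lo)&(z<lo+.008)
    if k.sum(): print("%.3f"%lo,k.sum(),np.round(W[k].mean(0),4),np.round(np.argwhere(k).mean(0)[::-1],2))
u,v=386,150
a=cv2.resize(c["pixels"][v-40:v+40,u-40:u+40],None,fx=5,fy=5,interpolation=cv2.INTER_CUBIC)
c=camera("top");u,v=165,205
b=cv2.resize(c["pixels"][v-40:v+40,u-40:u+40],None,fx=5,fy=5,interpolation=cv2.INTER_CUBIC)
cv2.imwrite("pics/d3.png",np.hstack([a,b]))
```

```text
pos [0.4949 0.3789 0.4509] yaw 80.8 shift [ 0.01 -0.02  1.52] turn [ 0.    -0.    -0.003]
scene 61 slot yaw 166.61188574446635 [3.91110923 9.13385426] [1.81284833 0.576282  ]
top 80 slot yaw 167.95614387096265 [3.62082007 8.4744873 ] [-0.06314559  0.03858525]
0.136 8 [0.4981 0.3784 0.142 ] [390.25 146.25]
0.144 6 [0.499  0.378  0.1484] [390.67 145.  ]
0.152 7 [0.4966 0.3787 0.1554] [390.71 142.86]
0.160 7 [0.4979 0.3756 0.163 ] [390.57 141.71]
0.168 5 [0.499  0.3762 0.172 ] [391.4 139.8]
0.176 8 [0.4988 0.3766 0.1798] [391.88 137.88]
0.184 6 [0.4968 0.3769 0.1886] [392.   135.33]
0.192 7 [0.4985 0.3774 0.1954] [392.86 134.  ]
0.200 1 [0.4992 0.3764 0.2007] [393. 133.]
```

View pics/d3.png

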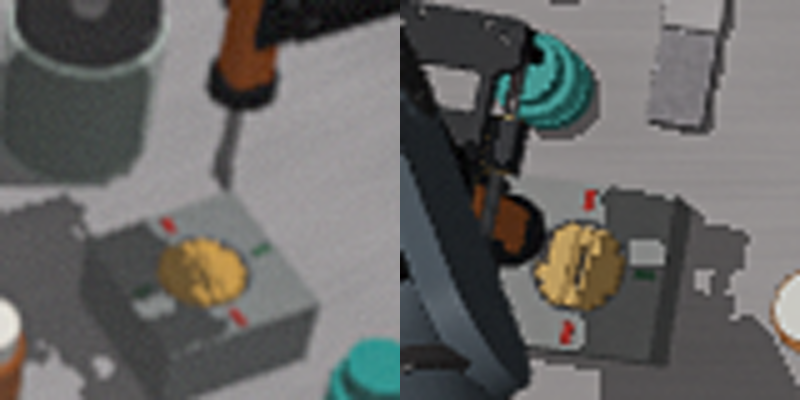

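The slot is at yaw about -12.7° and the tip is nearly centred on it. Turn by +0.06, descend to a light touch and read the force.

{"api": "move_arm", "payload": {
  "commands": [
    [[0,-0.03,0.6,0,0,0.06],[0,-0.03,1.2,0,0,0.06],[0,-0.03,1.7,0,0,0.06],[0,-0.03,1.9,0,0,0.06],[0,-0.03,2,0,0,0.06],[0,-0.03,2.07,0,0,0.06],[0,-0.03,2.14,0,0,0.06],[0,-0.03,2.14,0,0,0.06],[0,-0.03,2.14,0,0,0.06]]
  ]
}}

```text
time: 10.65
position: [0.4934, 0.3798, 0.3655]
tool_rot: [0.78, 0.626, 0.0, 0.0]
ft_force: [0.4, 1.0, -1.9]
grip_width: 0.0258
grip_force: 44.4
```

Run:
```python
from rig import *
from meas import *
o=get_obs();go(o,.4933,.3790,.3585,77.3);print(np.round(o["ft_force"],1),np.round(o["moment"],2))
c=camera("scene");np.savez("scene3.npz",**c)
u,v=386,150
a=cv2.resize(c["pixels"][v-30:v+40,u-35:u+35],None,fx=6,fy=6,interpolation=cv2.INTER_CUBIC)
cv2.imwrite("pics/d4.png",a)
```

```text
pos [0.4934 0.3798 0.3655] yaw 77.5 shift [-0.02  0.    0.17] turn [ 0.    -0.     0.003]
[ 0.4  1.  -1.9] [-0.03 -0.1   0.04]
```

View pics/d4.png

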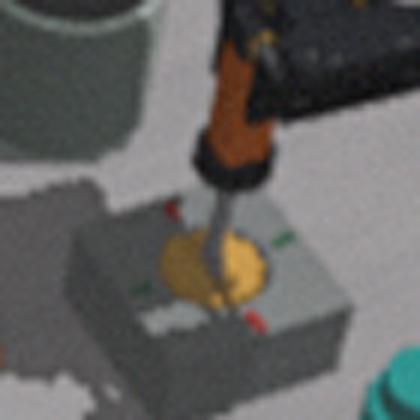

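There is no contact force with the tip 3 mm below the drum's face, so the blade is in the slot. I'll go deeper, then turn.

{"api": "move_arm", "payload": {
  "commands": [
    [[0,0,0.05,0,0,0],[0,0,0.1,0,0,0],[0,0,0.15,0,0,0],[0,0,0.19,0,0,0],[0,0,0.19,0,0,0]]
  ],
  "squeeze": 55
}}

```text
time: 11.32
position: [0.4934, 0.3799, 0.3574]
tool_rot: [0.78, 0.626, 0.0, -0.0]
ft_force: [0.8, 1.0, -1.5]
grip_width: 0.026
grip_force: 54.4
```

{"api": "move_arm", "payload": {
  "commands": [
    [[0,0,0,0,0,0.12],[0,0,0,0,0,0.25],[0,0,0,0,0,0.38],[0,0,0,0,0,0.5],[0,0,0,0,0,0.62],[0,0,0,0,0,0.75],[0,0,0,0,0,0.75]]
  ]
}}

```text
time: 12.2
position: [0.4937, 0.3802, 0.3575]
tool_rot: [0.955, 0.297, 0.001, -0.001]
ft_force: [1.0, 2.4, -4.3]
grip_width: 0.0259
grip_force: 54.4
```

Run:
```python
from rig import *
from meas import *
o=get_obs();go(o,.4933,.3790,.3585,77.3-85);print(np.round(o["ft_force"],1),np.round(o["moment"],2),o["grip_width"])
```

```text
pos [0.4937 0.3802 0.3575] yaw 34.6 shift [-0.03  0.02 -0.02] turn [-0.001 -0.002  0.738]
[ 1.   2.4 -4.3] [ 0.76 -0.43  0.09] 0.02594445578996149
```

{"api": "move_arm", "payload": {
  "commands": [
    [[0,0,0,0,0,0.12],[0,0,0,0,0,0.25],[0,0,0,0,0,0.38],[0,0,0,0,0,0.5],[0,0,0,0,0,0.62],[0,0,0,0,0,0.7],[0,0,0,0,0,0.78],[0,0,0,0,0,0.78],[0,0,0,0,0,0.78],[0,0,0,0,0,0.78]]
  ]
}}

```text
time: 13.45
position: [0.494, 0.3801, 0.3576]
tool_rot: [0.996, -0.088, 0.001, -0.001]
ft_force: [3.9, 3.2, -6.9]
grip_width: 0.0256
grip_force: 54.4
```

Run:
```python
from rig import *
from meas import *
o=get_obs();go(o,.4933,.3790,.3585,77.3-85);print(np.round(o["ft_force"],1),np.round(o["moment"],2),o["grip_width"])
```

```text
pos [0.494  0.3801 0.3576] yaw -10.1 shift [-0.01  0.03 -0.02] turn [-0.002 -0.003 -0.042]
[ 3.9  3.2 -6.9] [ 1.07 -1.21  0.15] 0.025580486993248604
```

{"api": "move_arm", "payload": {
  "commands": [
    [[0,0,0,0,0,-0.04],[0,0,-0.2,0,0,-0.04],[0,0,-0.5,0,0,-0.04],[0,0,-1.2,0,0,-0.04],[0,0,-2.3,0,0,-0.04],[0,0,-2.6,0,0,-0.04],[0,0,-2.6,0,0,-0.04],[0,0,-2.6,0,0,-0.04]]
  ]
}}

```text
time: 14.45
position: [0.4926, 0.3794, 0.4596]
tool_rot: [0.998, -0.069, -0.002, 0.001]
ft_force: [0.2, -0.6, -1.9]
grip_width: 0.0261
grip_force: 54.4
```

Run:
```python
from rig import *
from meas import *
o=get_obs();go(o,.6112,-.0018,.4615,66);print(np.round(o["ft_force"],1),np.round(o["moment"],2),o["grip_width"])
ims=[]
for n,(u,v) in {"top":(161,215),"scene":(386,150)}.items():
    c=camera(n);np.savez(n+"4.npz",**c);ims.append(cv2.resize(c["pixels"][v-40:v+40,u-40:u+40],None,fx=5,fy=5,interpolation=cv2.INTER_CUBIC))
cv2.imwrite("pics/d5.png",np.hstack(ims))
```

```text
pos [0.4926 0.3794 0.4596] yaw -7.9 shift [ 4.25  9.03 -0.04] turn [-0.     0.005 -1.29 ]
[ 0.2 -0.6 -1.9] [ 0.06  0.05 -0.04] 0.026123859026525954
```

View pics/d5.png

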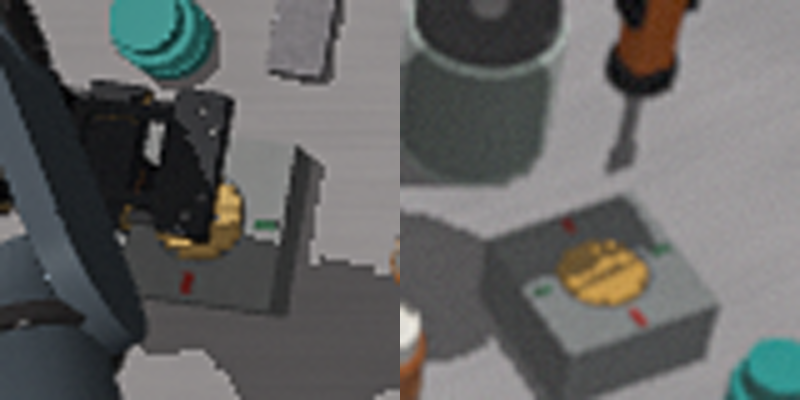

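The slot now lies along the green marks; in the scene crop it runs from (545,290) to (660,248). Now back to the stand.

{"api": "move_arm", "payload": {
  "commands": [
    [[0.6,1.3,0,0,0,-0.15],[1.2,2.6,0,0,0,-0.3],[1.8,3.9,0,0,0,-0.45],[2.4,5.2,0,0,0,-0.6],[3,6.5,0,0,0,-0.75],[3.7,7.8,0,0,0,-0.9],[4.25,9.03,0,0,0,-1.1],[4.25,9.03,0,0,0,-1.29],[4.25,9.03,0,0,0,-1.29],[4.25,9.03,0,0,0,-1.29],[4.25,9.03,0,0,0,-1.29],[4.25,9.03,0,0,0,-1.29]]
  ]
}}

```text
time: 16.05
position: [0.6118, -0.0007, 0.4616]
tool_rot: [0.839, 0.545, -0.0, 0.0]
ft_force: [-0.7, 0.2, -1.6]
grip_width: 0.0257
grip_force: 54.4
```

Run:
```python
from rig import *
from meas import *
o=get_obs();go(o,.6112,-.0018,.3235,66);print(np.round(o["ft_force"],1),o["joint_velocities"].round(2))
c=camera("scene");W=world(c);x,y,z=np.moveaxis(W,-1,0)
m=(abs(x-.611)<.03)&(abs(y+.002)<.03)&(z>.1)
for lo in np.arange(.13,.2,.016):
    k=m&(z>=lo)&(z<lo+.016)
    if k.sum(): print("%.3f"%lo,k.sum(),np.round(W[k].mean(0),4))
```

```text
pos [ 0.6118 -0.0007  0.4616] yaw 66.0 shift [-0.03 -0.    3.45] turn [0. 0. 0.]
[-0.7  0.2 -1.6] [-0.01 -0.   -0.    0.    0.   -0.  ]
0.146 5 [ 0.618 -0.004  0.156]
0.162 13 [ 0.6152 -0.0028  0.1693]
0.178 12 [ 0.6155 -0.0025  0.1842]
0.194 10 [ 0.6156 -0.0025  0.2   ]
```

{"api": "move_arm", "payload": {
  "commands": [
    [[-0.03,0,0.6,0,0,0],[-0.03,0,1.2,0,0,0],[-0.03,0,1.6,0,0,0],[-0.03,0,2,0,0,0],[-0.03,0,2.4,0,0,0],[-0.03,0,2.8,0,0,0],[-0.03,0,3.2,0,0,0],[-0.03,0,3.4,0,0,0],[-0.03,0,3.44,0,0,0],[-0.03,0,3.44,0,0,0]]
  ]
}}

```text
time: 17.35
position: [0.6117, -0.0025, 0.3242]
tool_rot: [0.839, 0.545, 0.0, 0.0]
ft_force: [-0.2, 0.5, -1.3]
grip_width: 0.0259
grip_force: 54.4
```

{"api": "move_arm", "payload": {
  "commands": [
    [[0,0,0.04,0,0,0],[0,0,0.04,0,0,0],[0,0,0.04,0,0,0]]
  ]
}}

```text
time: 17.73
position: [0.6115, -0.0025, 0.3227]
tool_rot: [0.839, 0.545, 0.0, 0.0]
ft_force: [-0.7, -0.1, -1.0]
grip_width: 0.0258
grip_force: 54.4
```

{"api": "move_arm", "payload": {
  "commands": [
    [[0,0,0,0,0,0],[0,0,0,0,0,0],[0,0,0,0,0,0],[0,0,0,0,0,0],[0,0,0,0,0,0],[0,0,-1,0,0,0],[0,0,-2,0,0,0],[0,0,-3.3,0,0,0],[0,0,-3.3,0,0,0]]
  ],
  "claw": -1
}}

```text
time: 18.85
position: [0.6125, -0.0025, 0.4595]
tool_rot: [0.839, 0.545, 0.004, 0.004]
ft_force: [0.4, -0.1, -1.2]
grip_width: 0.0865
grip_force: 0.0
```

Run:
```python
from rig import *
from meas import *
C={n:camera(n) for n in("scene","top")}
run(C);o=get_obs()
print(o["joint_velocities"].round(2))
# first bottle: near (.4435,.0837); fingers along world x -> tool yaw 90
go(o,.4435,.0837,.29,90)
```

```text
== scene
cap [469.2 226.6  22.1 469.1 226.5] 118
cap [605.8 192.6  22.9 605.8 192.4] 146
cap [ 597.6 -209.9   22.4  597.6 -210.4] 178
stop [ 529.7 -407.3   28.7  530.3 -408.4] 219 0.0804881814645157
station [ 523.9 -407.1  107.9  111.8   75.1] 725
box? [499.5 377.6 115.5 116.7  82.4] 836
stand [613.6  -3.9 101.1 104.1  85.3] 782
drvtop [617.2  -5.1  23.9  26.7  58.9] 75
tray [ 439.9 -139.4  110.1  306.9    2.1] 2457
== top
cap [602.3 192.5  22.  602.7 192. ] 141
cap [ 593.8 -211.2   22.5  594.3 -211.1] 147
cap [465.7 225.4  22.5 465.7 225.6] 151
stop [ 515.9 -404.    27.1  515.1 -403.4] 189 0.08088205679272695
station [ 486.2 -399.3  105.1   46.9   75.4] 166
box? [492.9 378.6 111.9 110.3  82.8] 993
tray [ 433.  -149.1  104.5  287.     2.2] 2621
[-0.    0.03  0.04  0.    0.    0.  ]
pos [ 0.6112 -0.0024  0.4548] yaw 66.0 shift [ 0.26 -4.71  4.12] turn [ 0.001 -0.    -0.419]
```

The driver is seated, the stop is still latched and no bottle has moved. Next is bottle D, near (443,84).

{"api": "move_arm", "payload": {
  "commands": [
    [[0.1,-1.5,0,0,0,-0.1],[0.2,-3,0,0,0,-0.25],[0.26,-4.71,0.5,0,0,-0.419],[0.26,-4.71,2,0,0,-0.419],[0.26,-4.71,3.5,0,0,-0.419],[0.26,-4.71,4.5,0,0,-0.419],[0.26,-4.71,5.5,0,0,-0.419],[0.26,-4.71,6.2,0,0,-0.419],[0.26,-4.71,6.2,0,0,-0.419],[0.26,-4.71,6.2,0,0,-0.419],[0.26,-4.71,6.2,0,0,-0.419],[0.26,-4.71,6.2,0,0,-0.419]]
  ]
}}

```text
time: 20.45
position: [0.4438, 0.0837, 0.2073]
tool_rot: [0.707, 0.707, 0.001, 0.001]
ft_force: [0.3, 0.5, -0.2]
grip_width: 0.0871
grip_force: 0.0
```

{"api": "move_arm", "payload": {
  "commands": [
    [[0,0,0,0,0,0],[0,0,0,0,0,0],[0,0,0,0,0,0],[0,0,0,0,0,0],[0,0,0,0,0,0],[0,0,0,0,0,0],[0,0,0,0,0,0]]
  ],
  "claw": 1,
  "squeeze": 20
}}

```text
time: 21.32
position: [0.4436, 0.0837, 0.2063]
tool_rot: [0.707, 0.707, -0.0, -0.0]
ft_force: [-0.6, 0.2, 1.6]
grip_width: 0.0574
grip_force: 20.0
```

Run:
```python
from rig import *
from meas import *
o=get_obs();print(o["grip_width"],o["grip_force"],o["ft_force"].round(1))
go(o,.4325,-.0254,.30,92)
```

```text
0.05740155958921386 19.99999661464244 [-0.6  0.2  1.6]
pos [0.4436 0.0837 0.2063] yaw 90.0 shift [-2.73 -0.28 -2.34] turn [-0.    -0.    -0.035]
```

{"api": "move_arm", "payload": {
  "commands": [
    [[0,0,-0.8,0,0,0],[0,0,-1.5,0,0,0],[-1.3,-0.14,-1.5,0,0,-0.03],[-2.73,-0.28,-1.5,0,0,-0.03],[-2.73,-0.28,-1.5,0,0,-0.03],[-2.73,-0.28,-1.2,0,0,-0.03],[-2.73,-0.28,-0.8,0,0,-0.03],[-2.73,-0.28,-0.4,0,0,-0.03],[-2.73,-0.28,-0.2,0,0,-0.03],[-2.73,-0.28,-0.11,0,0,-0.03],[-2.73,-0.28,-0.11,0,0,-0.03],[-2.73,-0.28,-0.11,0,0,-0.03]]
  ]
}}

```text
time: 22.82
position: [0.4318, -0.0246, 0.211]
tool_rot: [0.696, 0.718, -0.0, -0.001]
ft_force: [-0.4, 4.2, 3.8]
grip_width: 0.0576
grip_force: 20.0
```

{"api": "move_arm", "payload": {
  "commands": [
    [[0,0,0,0,0,0],[0,0,0,0,0,0],[0,0,0,0,0,0],[0,0,0,0,0,0],[0,0,-1,0,0,0],[0,0,-2.5,0,0,0],[0,0,-4,0,0,0],[0,0,-4,0,0,0],[0,0,-4,0,0,0]]
  ],
  "claw": -1
}}

```text
time: 23.95
position: [0.4319, -0.0254, 0.3706]
tool_rot: [0.696, 0.718, -0.0, -0.0]
ft_force: [-1.2, 0.3, -0.5]
grip_width: 0.087
grip_force: 0.0
```

Run:
```python
from rig import *
from meas import *
C={n:camera(n) for n in("scene","top")}
run(C);o=get_obs()
go(o,.4675,.226,.30,90)
```

```text
== scene
cap [469.2 226.6  22.1 469.1 226.6] 117
cap [431.9 -40.2  15.7 434.4 -39.6] 42
cap [605.9 193.   22.5 605.8 192.6] 145
cap [ 597.6 -209.9   22.4  597.6 -210.4] 178
stop [ 529.4 -407.3   28.5  530.4 -408.7] 218 0.0805115425149492
station [ 523.8 -407.4  107.4  111.8   75. ] 730
box? [498.2 377.9 115.  114.8  82.9] 834
stand [613.7  -3.9 100.1 104.1  85.9] 772
drvtop [615.7  -4.3  23.9  30.1  58.9] 78
tray [ 441.2 -173.1  110.2  239.5    2.3] 1874
== top
cap [602.3 192.5  22.  602.7 192. ] 141
cap [ 593.8 -211.2   22.5  594.3 -211. ] 146
cap [465.6 225.2  22.3 465.5 225.6] 148
stop [ 515.9 -403.    27.7  514.9 -403.7] 187 0.08135396154492298
station [ 516.4 -406.4  107.2  108.2   74.7] 540
box? [492.9 378.3 112.5 110.1  82.8] 977
stand [608.1  -3.1  99.5 100.4  85.7] 687
drvtop [608.9  -3.7  25.4  27.1  64.3] 77
tray [ 434.7 -191.8  104.3  201.7    2.4] 1729
pos [ 0.4317 -0.0254  0.3694] yaw 91.7 shift [6.25 1.09 1.74] turn [-0.003 -0.001  0.03 ]
```

{"api": "move_arm", "payload": {
  "commands": [
    [[1.5,0.27,0,0,0,0],[3,0.54,0,0,0,0],[4.5,0.8,0,0,0,0],[6.25,1.09,0.3,0,0,0],[6.25,1.09,1.5,0,0,0],[6.25,1.09,2.5,0,0,0],[6.25,1.09,3.4,0,0,0],[6.25,1.09,4.07,0,0,0],[6.25,1.09,4.07,0,0,0],[6.25,1.09,4.07,0,0,0],[6.25,1.09,4.07,0,0,0]]
  ]
}}

```text
time: 25.42
position: [0.4688, 0.2257, 0.2088]
tool_rot: [0.696, 0.718, 0.001, 0.0]
ft_force: [0.4, 0.1, 1.1]
grip_width: 0.0871
grip_force: 0.0
```

{"api": "move_arm", "payload": {
  "commands": [
    [[0,0,0,0,0,0],[0,0,0,0,0,0],[0,0,0,0,0,0],[0,0,0,0,0,0],[0,0,0,0,0,0],[0,0,0,0,0,0],[0,0,0,0,0,0]]
  ],
  "claw": 1
}}

```text
time: 26.3
position: [0.4683, 0.2257, 0.2081]
tool_rot: [0.696, 0.718, -0.0, -0.0]
ft_force: [-1.6, -0.7, 5.7]
grip_width: 0.0576
grip_force: 20.0
```

Run:
```python
from rig import *
from meas import *
o=get_obs();print(o["grip_width"],o["grip_force"],o["ft_force"].round(1))
go(o,.4353,-.1013,.2115,92)
C={n:camera(n) for n in("scene","top")}
run(C)
cv2.imwrite("pics/t1.png",np.hstack([cv2.resize(C["scene"]["pixels"][140:300,170:330],None,fx=2.4,fy=2.4),cv2.resize(C["top"]["pixels"][160:320,240:400],None,fx=2.4,fy=2.4)]))
```

```text
0.057639045056996095 19.9987568333745 [-1.6 -0.7  5.7]
pos [0.4683 0.2257 0.2081] yaw 91.7 shift [-8.15 -1.07 -0.08] turn [-0.001  0.    -0.005]
== scene
cap [440.7 -28.6  22.8 440.5 -28.6] 139
cap [605.8 192.6  22.9 605.8 192.4] 146
cap [ 597.6 -209.9   22.4  597.6 -210.4] 178
stop [ 529.8 -409.3   28.2  530.4 -408.2] 217 0.08050062256501134
station [ 524.7 -407.2  107.5  113.3   75.1] 741
box? [499.4 377.  116.7 116.7  82.4] 838
stand [613.8  -4.2 100.6 103.8  85.9] 780
drvtop [615.9  -5.8  24.2  32.3  66.7] 80
tray [ 440.8 -139.4  108.7  307.     2. ] 2243
== top
cap [602.3 192.5  22.  602.7 192. ] 141
cap [ 593.8 -211.2   22.5  594.3 -211.1] 147
cap [440.5 -31.2  22.5 441.1 -31.7] 141
stop [ 516.  -403.9   27.   515.2 -403.6] 187 0.08162564474450552
station [ 516.5 -406.2  107.   109.2   75. ] 476
box? [496.  384.9  98.6 105.6  82.8] 535
stand [607.7  -3.2  99.5 101.   85.5] 718
drvtop [608.9  -3.7  25.4  27.1  64.3] 78
tray [ 432.6 -139.3  104.4  306.6    2.2] 2649
```

View pics/t1.png

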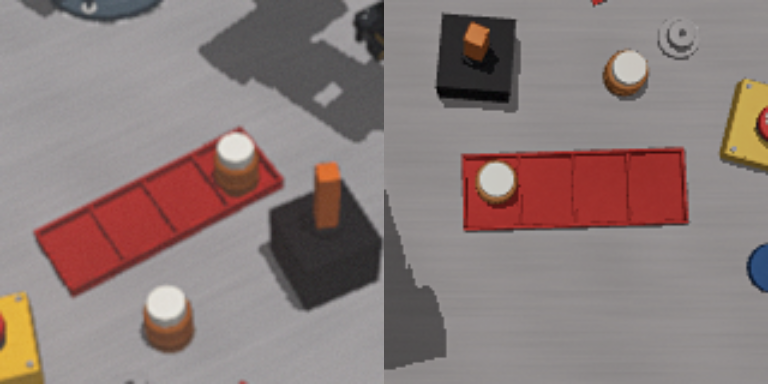

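Bottle D stands upright in the end pocket, with its cap at (497,182) in the right half. Now I'll carry A into the second pocket, passing high over D.

{"api": "move_arm", "payload": {
  "commands": [
    [[0,0,-1.3,0,0,0],[0,0,-2.6,0,0,0],[-1.5,-0.2,-2.6,0,0,0],[-3,-0.4,-2.6,0,0,0],[-4.5,-0.6,-2.6,0,0,0],[-6,-0.8,-2.6,0,0,0],[-8.15,-1.07,-2.6,0,0,0],[-8.15,-1.07,-2.6,0,0,0],[-8.15,-1.07,-2.6,0,0,0],[-8.15,-1.07,-2.6,0,0,0]]
  ]
}}

```text
time: 27.65
position: [0.4352, -0.1008, 0.3116]
tool_rot: [0.696, 0.718, -0.0, -0.001]
ft_force: [0.2, 0.8, -1.8]
grip_width: 0.0578
grip_force: 20.0
```

Run:
```python
from rig import *
from meas import *
o=get_obs();print(o["grip_width"],o["ft_force"].round(1))
go(o,.4353,-.1013,.2135,92)
```

```text
0.05777656301773558 [ 0.2  0.8 -1.8]
pos [ 0.4352 -0.1008  0.3116] yaw 91.7 shift [-0.01  0.    2.45] turn [-0.001 -0.001 -0.005]
```

{"api": "move_arm", "payload": {
  "commands": [
    [[0,0,1,0,0,0],[0,0,1.7,0,0,0],[0,0,2.1,0,0,0],[0,0,2.35,0,0,0],[0,0,2.46,0,0,0],[0,0,2.46,0,0,0],[0,0,2.46,0,0,0]]
  ]
}}

```text
time: 28.52
position: [0.4357, -0.1015, 0.214]
tool_rot: [0.696, 0.718, 0.0, 0.001]
ft_force: [0.4, -0.1, -1.1]
grip_width: 0.0578
grip_force: 20.0
```

{"api": "move_arm", "payload": {
  "commands": [
    [[0,0,0,0,0,0],[0,0,0,0,0,0],[0,0,0,0,0,0],[0,0,0,0,0,0],[0,0,-1,0,0,0],[0,0,-2.5,0,0,0],[0,0,-3.5,0,0,0],[0,0,-3.5,0,0,0],[0,0,-3.5,0,0,0]]
  ],
  "claw": -1
}}

```text
time: 29.65
position: [0.435, -0.1012, 0.3531]
tool_rot: [0.696, 0.718, -0.0, -0.001]
ft_force: [-0.6, -0.3, 0.6]
grip_width: 0.0866
grip_force: 0.0
```

Run:
```python
from rig import *
from meas import *
C={n:camera(n) for n in("scene","top")}
run(C);o=get_obs()
go(o,.596,-.2105,.206,92)
```

```text
== scene
cap [440.2 -28.5  22.5 440.6 -28.4] 133
cap [605.9 193.1  22.5 605.8 192.7] 144
cap [433.1 -86.4  16.4 431.6 -83.3] 26
cap [ 437.9 -107.7   14.1  438.2 -110.9] 36
cap [ 597.6 -209.9   22.4  597.5 -210.3] 177
stop [ 529.2 -407.3   28.3  530.4 -408.3] 216 0.0802856230863877
station [ 523.2 -406.9  107.5  110.6   75.3] 731
box? [500.1 377.6 115.4 118.   82.4] 841
stand [614.4  -4.1 100.4 105.7  85.9] 779
drvtop [615.1  -5.2  21.4  30.3  58.1] 78
tray [436.3 -42.7 109.9 112.1   2.5] 306
tray [ 442.6 -213.3  110.4  158.8    2. ] 1244
== top
cap [602.3 192.5  22.  602.6 192. ] 140
cap [ 593.8 -211.2   22.5  594.2 -211.2] 145
cap [443.2 -26.4  20.1 446.6 -20.3] 56
stop [ 515.9 -403.    27.7  515.1 -403.4] 189 0.08112322821453699
station [ 516.9 -405.5  106.8  109.9   76.1] 496
box? [492.9 378.4 112.3 110.1  82.8] 979
stand [607.8  -3.2  99.5 100.8  85.5] 716
drvtop [608.9  -3.7  25.4  27.1  64.3] 77
tray [ 4.359e+02 -2.442e+02  1.026e+02  9.890e+01  4.000e-01] 717
pos [ 0.4349 -0.1013  0.3522] yaw 91.7 shift [-2.86  3.95  3.64] turn [-0.003 -0.002 -0.005]
```

Next is bottle C at (596,-210).

{"api": "move_arm", "payload": {
  "commands": [
    [[-0.9,1.3,0,0,0,0],[-1.9,2.6,0,0,0,0],[-2.86,3.95,0,0,0,0],[-2.86,3.95,0.8,0,0,0],[-2.86,3.95,1.8,0,0,0],[-2.86,3.95,2.8,0,0,0],[-2.86,3.95,3.62,0,0,0],[-2.86,3.95,3.62,0,0,0],[-2.86,3.95,3.62,0,0,0],[-2.86,3.95,3.62,0,0,0]]
  ]
}}

```text
time: 31.0
position: [0.5974, -0.2114, 0.2102]
tool_rot: [0.696, 0.718, 0.0, 0.001]
ft_force: [-0.5, -0.2, 0.1]
grip_width: 0.0871
grip_force: 0.0
```

{"api": "move_arm", "payload": {
  "commands": [
    [[0,0,0,0,0,0],[0,0,0,0,0,0],[0,0,0,0,0,0],[0,0,0,0,0,0],[0,0,0,0,0,0],[0,0,0,0,0,0],[0,0,0,0,0,0]]
  ],
  "claw": 1
}}

```text
time: 31.88
position: [0.5968, -0.2111, 0.209]
tool_rot: [0.696, 0.718, -0.0, -0.0]
ft_force: [-0.8, 1.1, 4.4]
grip_width: 0.0575
grip_force: 20.0
```

Run:
```python
from rig import *
from meas import *
o=get_obs();print(o["grip_width"],o["grip_force"],o["ft_force"].round(1))
go(o,.4409,-.2532,.2115,92)
C={n:camera(n) for n in("scene",)}
run(C)
```

```text
0.05750697705673371 19.999348246492445 [-0.8  1.1  4.4]
pos [ 0.5968 -0.2111  0.209 ] yaw 91.7 shift [-0.94 -3.93 -0.06] turn [-0.    -0.    -0.005]
== scene
cap [440.2 -28.5  22.5 440.7 -28.4] 137
cap [605.8 192.6  22.9 605.8 192.4] 146
stop [ 529.7 -407.3   28.7  530.7 -408.2] 219 0.08048915238861726
station [ 524.  -407.1  107.5  111.9   75.3] 729
box? [499.2 378.  115.  116.3  82.2] 850
stand [614.1  -3.9 100.1 104.4  85.9] 780
drvtop [616.5  -6.1  21.4  33.5  58.1] 81
tray [467.4 -44.4 103.5 143.5  47.8] 346
```

{"api": "move_arm", "payload": {
  "commands": [
    [[0,0,-1,0,0,0],[0,0,-1.8,0,0,0],[-0.3,-1.3,-1.8,0,0,0],[-0.6,-2.6,-1.8,0,0,0],[-0.94,-3.93,-1.8,0,0,0],[-0.94,-3.93,-1.8,0,0,0],[-0.94,-3.93,-1.6,0,0,0],[-0.94,-3.93,-1,0,0,0],[-0.94,-3.93,-0.5,0,0,0],[-0.94,-3.93,-0.25,0,0,0],[-0.94,-3.93,-0.12,0,0,0],[-0.94,-3.93,-0.12,0,0,0]]
  ]
}}

```text
time: 33.42
position: [0.4416, -0.2534, 0.2138]
tool_rot: [0.696, 0.718, 0.0, 0.001]
ft_force: [-0.6, 0.4, -1.8]
grip_width: 0.0576
grip_force: 20.0
```

{"api": "move_arm", "payload": {
  "commands": [
    [[0,0,0,0,0,0],[0,0,0,0,0,0],[0,0,0,0,0,0],[0,0,0,0,0,0],[0,0,-1,0,0,0],[0,0,-2.5,0,0,0],[0,0,-3.5,0,0,0],[0,0,-3.5,0,0,0],[0,0,-3.5,0,0,0]]
  ],
  "claw": -1
}}

```text
time: 34.55
position: [0.4404, -0.253, 0.353]
tool_rot: [0.696, 0.718, -0.0, -0.001]
ft_force: [0.4, 0.6, -0.5]
grip_width: 0.0871
grip_force: 0.0
```

Run:
```python
from rig import *
from meas import *
C={n:camera(n) for n in("scene","top")}
run(C);o=get_obs()
go(o,.604,.1927,.206,92);go(o,.47,.1,.206,92)
```

```text
== scene
cap [440.2 -28.5  22.5 440.4 -28.4] 137
cap [605.8 192.6  22.9 605.9 192.5] 147
cap [434.1 -98.5  22.3 434.2 -98.8] 137
cap [ 439.7 -239.2   16.   438.6 -236.4] 34
cap [ 442.1 -260.4   14.5  442.7 -263.9] 46
stop [ 529.4 -409.1   27.8  530.7 -408.5] 220 0.08074263832304227
station [ 524.3 -407.2  107.4  112.8   75.4] 749
box? [499.8 378.3 113.9 117.8  82.9] 840
stand [614.   -4.7 101.6 104.3  85.9] 778
drvtop [615.1  -5.2  21.4  30.1  58.1] 76
tray [ 440.  -116.8  108.7  261.7    2. ] 1212
== top
cap [602.3 192.5  22.  602.7 192. ] 141
cap [ 435.3 -102.1   22.2  438.6 -104.4] 109
stop [ 516.5 -404.9   26.6  520.1 -409.2] 129 0.0817990483913653
station [ 552.9 -407.3   89.5   37.4   75.9] 137
box? [493.  378.  112.9 110.2  82.6] 979
stand [607.4  -3.1  99.5 101.3  85.8] 702
drvtop [608.9  -3.7  25.4  27.1  64.3] 78
tray [ 432.9 -146.7  104.5  195.9    2.2] 854
pos [ 0.4403 -0.253   0.3521] yaw 91.7 shift [11.01  4.43  3.67] turn [-0.002 -0.002 -0.005]
pos [ 0.4403 -0.253   0.3521] yaw 91.7 shift [8.79 1.01 3.67] turn [-0.002 -0.002 -0.005]
```

{"api": "move_arm", "payload": {
  "commands": [
    [[1.5,0.17,0,0,0,0],[3,0.34,0,0,0,0],[4.5,0.5,0,0,0,0],[6,0.7,0,0,0,0],[7.5,0.85,0,0,0,0],[8.79,1.01,0,0,0,0],[9.5,2.2,0,0,0,0],[10.3,3.4,0,0,0,0],[11.01,4.43,0,0,0,0],[11.01,4.43,0,0,0,0],[11.01,4.43,0,0,0,0]]
  ]
}}

```text
time: 36.02
position: [0.6037, 0.1919, 0.3514]
tool_rot: [0.696, 0.718, -0.002, -0.002]
ft_force: [-1.2, 0.2, 0.9]
grip_width: 0.0871
grip_force: 0.0
```

Run:
```python
from rig import *
from meas import *
o=get_obs();go(o,.604,.1927,.207,92)
c=camera("scene");W=world(c);x,y,z=np.moveaxis(W,-1,0)
for b in blobs((x>.63)&(x<.8)&(abs(y-.16)<.06)&(z>.01)&(z<.06),30): print("cup",circ(c,b,.02))
run({"scene":c})
```

```text
pos [0.6037 0.1919 0.3514] yaw 91.7 shift [0.02 0.03 3.61] turn [-0.005  0.001 -0.005]
cup [623.9 196.4  23.4 626.2 196.3]
cup [749.6 162.5  35.3 750.  165.1]
== scene
cap [440.7 -28.6  22.8 440.5 -28.7] 137
cap [604.6 203.9  16.3 606.  206.2] 41
cap [434.1 -98.5  22.3 434.3 -98.5] 136
cap [608.8 181.3  14.8 608.7 179.5] 40
cap [ 439.8 -252.    22.9  440.  -251.8] 153
stop [ 529.4 -407.3   28.5  530.5 -408.5] 220 0.0803901269601526
station [ 524.  -406.7  106.6  112.    75.4] 738
box? [501.7 402.   66.4 114.7  82.9] 414
stand [613.9  -3.  101.8 104.6  85.9] 792
drvtop [615.8  -4.2  24.1  30.1  58.9] 82
tray [ 439.5 -139.4  107.3  307.8    0.8] 1318
```

{"api": "move_arm", "payload": {
  "commands": [
    [[0.02,0.03,1,0,0,0],[0.02,0.03,2,0,0,0],[0.02,0.03,2.9,0,0,0],[0.02,0.03,3.6,0,0,0],[0.02,0.03,3.6,0,0,0],[0.02,0.03,3.6,0,0,0]]
  ]
}}

```text
time: 36.83
position: [0.6059, 0.1925, 0.2106]
tool_rot: [0.697, 0.717, 0.0, 0.0]
ft_force: [-0.6, 0.5, -0.7]
grip_width: 0.0871
grip_force: 0.0
```

{"api": "move_arm", "payload": {
  "commands": [
    [[0,0,0,0,0,0],[0,0,0,0,0,0],[0,0,0,0,0,0],[0,0,0,0,0,0],[0,0,0,0,0,0],[0,0,0,0,0,0],[0,0,0,0,0,0]]
  ],
  "claw": 1
}}

```text
time: 37.7
position: [0.6058, 0.193, 0.2099]
tool_rot: [0.696, 0.718, -0.0, -0.0]
ft_force: [-1.6, 0.1, 5.6]
grip_width: 0.0575
grip_force: 20.0
```

Run:
```python
from rig import *
from meas import *
o=get_obs();print(o["grip_width"],o["grip_force"],o["ft_force"].round(1))
go(o,.4381,-.1773,.30,92); go(o,.45,.09,.30,92)
```

```text
0.05747081612613903 19.999474533833563 [-1.6  0.1  5.6]
pos [0.6058 0.193  0.2099] yaw 91.7 shift [-9.13 -4.47 -2.25] turn [-0.    -0.    -0.005]
pos [0.6058 0.193  0.2099] yaw 91.7 shift [-2.46 -3.97 -2.25] turn [-0.    -0.    -0.005]
```

{"api": "move_arm", "payload": {
  "commands": [
    [[0,0,-1.5,0,0,0],[0,0,-3,0,0,0],[-0.8,-1.3,-3,0,0,0],[-1.6,-2.6,-3,0,0,0],[-2.46,-3.97,-3,0,0,0],[-4,-4.1,-3,0,0,0],[-5.5,-4.2,-3,0,0,0],[-7,-4.3,-3,0,0,0],[-8.5,-4.4,-3,0,0,0],[-9.13,-4.47,-3,0,0,0],[-9.13,-4.47,-3,0,0,0],[-9.13,-4.47,-3,0,0,0]]
  ]
}}

```text
time: 39.2
position: [0.4378, -0.1766, 0.3291]
tool_rot: [0.696, 0.718, 0.0, -0.001]
ft_force: [0.4, 1.1, -0.8]
grip_width: 0.058
grip_force: 20.0
```

Run:
```python
from rig import *
from meas import *
o=get_obs();go(o,.4381,-.1773,.2152,92)
run({"scene":camera("scene")})
```

```text
pos [ 0.4378 -0.1766  0.3291] yaw 91.7 shift [-0.02  0.01  2.85] turn [-0.001 -0.001 -0.005]
== scene
cap [440.2 -28.5  22.5 440.6 -28.3] 136
cap [434.5 -98.   22.2 435.8 -98.9] 125
cap [ 439.6 -252.    22.9  439.9 -251.8] 151
stop [ 529.7 -407.3   28.7  530.5 -408.7] 221 0.08064322150287023
station [ 523.6 -407.   107.3  111.1   75.1] 733
box? [498.  377.6 115.1 113.7  82.4] 838
stand [613.7  -4.2 100.7 103.7  85.9] 769
drvtop [615.1  -5.2  21.4  30.3  58.1] 81
tray [437.7 -83.  110.  193.2   2.2] 751
```

{"api": "move_arm", "payload": {
  "commands": [
    [[-0.02,0.01,1,0,0,0],[-0.02,0.01,1.9,0,0,0],[-0.02,0.01,2.4,0,0,0],[-0.02,0.01,2.7,0,0,0],[-0.02,0.01,2.86,0,0,0],[-0.02,0.01,2.86,0,0,0],[-0.02,0.01,2.86,0,0,0]]
  ]
}}

```text
time: 40.12
position: [0.4388, -0.1782, 0.2157]
tool_rot: [0.696, 0.718, 0.0, 0.001]
ft_force: [-0.3, -0.2, -1.1]
grip_width: 0.0576
grip_force: 20.0
```

{"api": "move_arm", "payload": {
  "commands": [
    [[0,0,0,0,0,0],[0,0,0,0,0,0],[0,0,0,0,0,0],[0,0,0,0,0,0],[0,0,-1,0,0,0],[0,0,-2.5,0,0,0],[0,0,-3.5,0,0,0],[0,0,-3.5,0,0,0],[0,0,-3.5,0,0,0]]
  ],
  "claw": -1
}}

```text
time: 41.25
position: [0.4381, -0.1779, 0.3547]
tool_rot: [0.696, 0.718, -0.0, -0.001]
ft_force: [-1.0, 0.3, 0.6]
grip_width: 0.0871
grip_force: 0.0
```

Run:
```python
from rig import *
from meas import *
o=get_obs()
go(o,.521,-.4068,.30,107); go(o,.521,-.4068,.30,75)
print(o["q"].round(2))
```

```text
pos [ 0.4381 -0.1779  0.3547] yaw 91.7 shift [-5.78  1.9   1.36] turn [-0.001 -0.001 -0.267]
pos [ 0.4381 -0.1779  0.3547] yaw 91.7 shift [-5.78  1.9   1.36] turn [-0.001 -0.001  0.292]
[-0.62  0.4   1.86 -0.    0.88 -0.65]
```

{"api": "move_arm", "payload": {
  "commands": [
    [[-1.4,0.5,0,0,0,0],[-2.8,1,0,0,0,0],[-4.2,1.4,0,0,0,0],[-5.78,1.9,0,0,0,0],[-5.78,1.9,1,0,0,0],[-5.78,1.9,1,0,0,0],[-5.78,1.9,1,0,0,0],[-5.78,1.9,1,0,0,0]]
  ]
}}

```text
time: 42.25
position: [0.5217, -0.4064, 0.3163]
tool_rot: [0.696, 0.718, -0.0, 0.001]
ft_force: [0.8, 0.6, -0.1]
grip_width: 0.0874
grip_force: 0.0
```

Run:
```python
from rig import *
from meas import *
C={n:camera(n) for n in("scene","top")};run(C)
for n,c in C.items():
    W=world(c);H,S,V=np.moveaxis(hsv(c),-1,0);x,y,z=np.moveaxis(W,-1,0)
    for b in blobs((abs(x-.44)<.1)&(abs(y+.14)<.2)&(S<60)&(V>150)&(z>.055)): print(n,np.median(z[b[:,1],b[:,0]]))
o=get_obs();go(o,.521,-.4068,.236,None)
cv2.imwrite("pics/t2.png",np.hstack([cv2.resize(C["scene"]["pixels"][140:330,130:330],None,fx=2,fy=2),cv2.resize(C["top"]["pixels"][130:320,220:420],None,fx=2,fy=2)]))
```

```text
== scene
cap [440.4 -28.7  22.8 440.8 -28.7] 140
cap [433.8 -99.2  22.8 434.3 -99.1] 142
cap [ 437.5 -176.6   22.6  437.4 -176.9] 149
cap [ 440.1 -251.9   23.   440.2 -251.6] 154
stop [ 544.6 -411.1   20.2  549.1 -413.7] 48 0.0788163326791184
station [ 524.2 -406.6  107.   109.5   75.8] 580
box? [498.4 378.4 114.2 114.5  82.6] 849
stand [614.7  -3.9 100.7 104.9  85.1] 776
drvtop [615.1  -5.2  21.4  30.3  58.1] 75
tray [ 440.9 -140.8  108.7  304.3    2. ] 924
== top
cap [441.1 -30.7  22.4 443.4 -28.8] 123
box? [492.7 378.4 112.1 110.5  82.8] 986
stand [607.6  -3.3  99.2 100.8  85.5] 706
drvtop [608.2  -3.6  26.   27.6  68. ] 78
scene 0.07450523510513166
scene 0.07382283335250389
scene 0.07435059390550997
scene 0.0740898304244625
top 0.07558965741993551
pos [ 0.5218 -0.4066  0.3166] yaw 91.8 shift [-0.   -0.02  2.02] turn [0. 0. 0.]
```

View pics/t2.png

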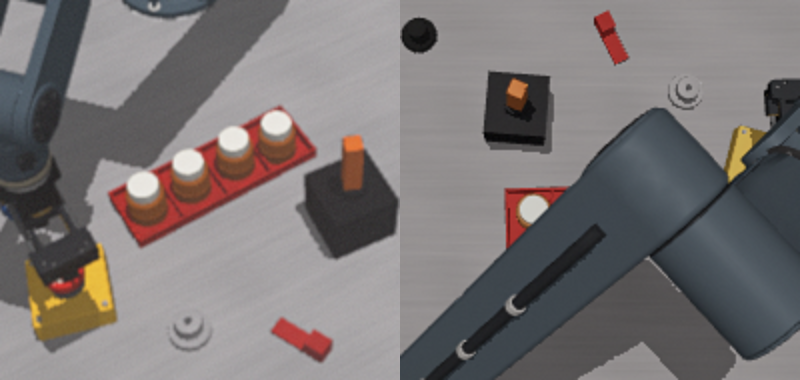

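All four bottles stand in the tray, with cap tops at about 75 mm, and the driver is in its stand. Now grip the cap and twist it.

{"api": "move_arm", "payload": {
  "commands": [
    [[0,-0.02,0.7,0,0,0],[0,-0.02,1.4,0,0,0],[0,-0.02,1.9,0,0,0],[0,-0.02,2,0,0,0],[0,-0.02,2,0,0,0],[0,-0.02,2,0,0,0]]
  ]
}}

```text
time: 43.1
position: [0.5211, -0.4074, 0.2363]
tool_rot: [0.696, 0.718, -0.0, 0.001]
ft_force: [-0.4, 0.1, -0.4]
grip_width: 0.0872
grip_force: 0.0
```

{"api": "move_arm", "payload": {
  "commands": [
    [[0,0,0,0,0,0],[0,0,0,0,0,0],[0,0,0,0,0,0],[0,0,0,0,0,0],[0,0,0,0,0,0],[0,0,0,0,0,0],[0,0,0,0,0,0]]
  ],
  "claw": 1,
  "squeeze": 20
}}

```text
time: 43.98
position: [0.5202, -0.4071, 0.2351]
tool_rot: [0.696, 0.718, -0.0, -0.001]
ft_force: [-4.5, -0.8, 2.2]
grip_width: 0.0554
grip_force: 20.0
```

{"api": "move_arm", "payload": {
  "commands": [
    [[0,0,0,0,0,0.15],[0,0,0,0,0,0.3],[0,0,0,0,0,0.45],[0,0,0,0,0,0.6],[0,0,0,0,0,0.75],[0,0,0,0,0,0.8],[0,0,0,0,0,0.8],[0,0,0,0,0,0.8]]
  ]
}}

```text
time: 44.98
position: [0.5208, -0.4072, 0.2356]
tool_rot: [0.921, 0.39, 0.0, 0.0]
ft_force: [-1.9, -0.1, 4.2]
grip_width: 0.0552
grip_force: 20.0
```

Release, wait, and rise.

{"api": "move_arm", "payload": {
  "commands": [
    [[0,0,0,0,0,0],[0,0,0,0,0,0],[0,0,0,0,0,0],[0,0,0,0,0,0],[0,0,0,0,0,0],[0,0,-1,0,0,0],[0,0,-2.5,0,0,0],[0,0,-4,0,0,0],[0,0,-4,0,0,0],[0,0,-4,0,0,0],[0,0,-4,0,0,0],[0,0,-4,0,0,0]]
  ],
  "claw": -1
}}

```text
time: 46.48
position: [0.5204, -0.4069, 0.3931]
tool_rot: [0.921, 0.39, -0.001, -0.002]
ft_force: [-0.1, -0.1, -0.3]
grip_width: 0.0869
grip_force: 0.0
```

Run:
```python
from rig import *
from meas import *
C={n:camera(n) for n in("scene",)};run(C);print(get_obs()["ft_force"])
```

```text
== scene
cap [440.4 -28.7  22.8 440.8 -28.7] 142
cap [433.8 -99.3  22.9 434.3 -99.2] 141
cap [ 437.5 -176.6   22.6  437.5 -176.6] 151
cap [ 440.1 -251.9   23.   440.4 -251.5] 156
stop [ 524.5 -407.7   28.4  525.8 -407.7] 227 0.08966455145336774
station [ 524.  -407.2  107.9  111.7   75. ] 742
box? [499.3 377.7 115.5 116.3  82.4] 849
stand [614.3  -3.9 100.4 104.6  85.7] 776
drvtop [615.1  -5.2  21.4  30.3  58.1] 76
tray [ 440.3 -140.2  107.7  305.5    1.9] 915
[0.28074374 0.26334142 0.56628544]
```

The stop has popped up (top back at 90 mm) and everything else is in place.

```bash
python3 -c "
from rig import *
print(hand_in())"
```

```text
the job is handed in; nothing more can be done
None
```

I completed every step in the required order and handed the job in at about 46 s; `hand_in()` returned no verdict, but the last camera views showed the stop up, all four bottles in the tray and the screwdriver in its stand, and the view right after the turn showed the slot on the green marks.

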